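# Lift a calibration weight with sprung forceps and hold it over the balance pan

## Robot

A 6-joint arm with a two-finger parallel gripper is mounted at the origin on the work surface. World frame = base frame: x ahead of the robot, y to its left, z up, the work surface at z = 0. Lengths are in m, angles in rad, forces in N, time in s.
With the tool pointing down it reaches from about 0.25 to 0.775 m from the base axis. Payload 4 kg.
Tool frame: the origin (TCP) lies on the centre line of the jaws, within the pads' length; the fingertips stand 8 mm ahead of it and the grasp point (between the pads) lies 11 mm behind it; z points along the fingers, y is the direction in which the jaws open and shut (so a half turn about z gives the same grasp; the last joint's range is limited). The gripper opens to 94 mm and grips with 3 to 60 N. Pads are 16 mm wide; open, the fingers measure 119 mm over their backs; the gripper's body (75 mm by 177 mm) begins 78 mm behind the grasp point.
Start: joints at [-1.308, 0.087, 1.371, -0, 1.684, -0.103], TCP at [0.197, -0.514, 0.214] pointing down, gripper open.
Joint ranges: [-3.1, 3.1], [-0.76, 2.03], [0.27, 2.55], [-1.08, 4.22], [0.17, 2.65], [-2.57, 2.57]. Speed limits (rad/s): [2.79, 2.79, 3.14, 3.14, 3.14, 3.14].

## Interface

Orientations are given as [roll, pitch, yaw] about the fixed x, y, z axes, in that order (R = Rz(yaw) Ry(pitch) Rx(roll)).
In Python, from bench import robot gives the robot as it stands.
- The arm moves only by the shell command python3 -m crank 'ROWS' [OPENING]. ROWS is JSON, a list of rows, each a list of 4 numbers: the shift along the tool's x, y, z scaled (see below), then the turn about the tool's z scaled (see below). A call has exactly 10 rows; each row shifts and turns the commanded pose from where the row before left it, along the tool's axes as they then stand; what a row does not reach is not made up. The controller multiplies each number of a shift by 0.2 m and each number of a turn by pi/2 rad. A row lasts 1/8 s, in which the tool goes at most 62.5 mm and 10.7 degrees, less where a joint would pass 70% of its speed; a pose out of reach is approached as far as the arm can. A call with a number of a shift or a turn outside -1 to 1 is refused whole. A call with a gripper value outside its range is refused whole. OPENING is the gripper command: -1 is fully open, 1 is shut, values between are in proportion, set as the call begins (- or left out, the last holds). The fingers move at their own pace and stop on an object; the grip force is fixed at half the most. Time passes only in rows, so rows that do not move let the fingers close, or fill a call up. It gives the time, the measured TCP pose, the force and the opening at its end, in the units of the state.
- robot.get_obs(): the state, without advancing time (a new reading comes with each control period).
- robot.snapshot(name): name is "scene" or "top" or "wrist"; returns (picture, depth): 420x560x3 uint8, red, green, blue; 420x560 float32, m along the optical axis (not along the pixel's ray), 0 where there is no reading.
- robot.camera_params(name): a dict with "fx", "fy", "cx", "cy" (pixels), "world_from_camera" (4x4, takes a point from camera to world coordinates). Camera axes: x right, y down, z forward; pixel columns grow to the right and rows downward; lengths in m; the calibration is good to about 2 mm. The wrist camera is an equidistant fisheye: a pixel r from the principal point sees the ray r / f radians off the axis. A picture is of the moment at which its call begins: read the wrist's pose just before it. camera_params takes no time and is no camera call; for the wrist camera it gives the pose at the moment of the call.
- robot.close_job(): hands the job in, once; it reports no verdict.
The state is a dict: "time": time; "joint_positions": joint angles; "qvel": joint speeds; "joint_torque": joint torques, N m; "tool_pos": TCP position; "ee_rot": TCP orientation; "wrist_force": force on the tool from outside, world axes, zero at the start; "wrist_torque": the same for the moment, N m; "width": finger opening in m.
Only numpy, scipy, OpenCV 4.12 (cv2) and the standard library are available. Lean on these libraries where they do the work, as an engineer would, in place of code of your own. Each camera call takes 0.05 s, during which the arm holds its last target.

## Task

Check the balance with the 500 g calibration weight: take the sprung weight forceps from their stand, bring their hooked tips down astride the knob of the largest weight on the tray and squeeze until the tips are 18 mm apart (the engraved ring on the wing is then at the outer face of the arm), so that the weight hangs by its knob with its neck unpinched. Carry it over the middle of the balance pan, lower it to about 2 cm above the pan, and hold it there with the tip gap steady for three seconds; finish while still holding it. Touch the weight only with the forceps, do not touch the balance, and leave the other weights and the things on the bench where they are.

Things in the scene. Friction and masses are not known exactly. Their poses are not given: they have to be found in the camera images.
- tongs: sprung weight forceps, bare steel, 91 mm tall, 0.10 kg, friction 0.6, standing upright and open in the stand: round heel on top, two 14 mm wide flat arms below it that spring apart along the forceps' y axis, each ending in a foot bent inwards (15 mm wide along x, 4 mm thick, legs up to 68 mm apart overall). z points up. Origin midway between the arms, level with the undersides of the open feet
- tongs_grip (a point): point midway between the middles of the arms' ribbed finger grips, 49 mm above the origin. The flat outer grip faces run from z = 25 to 62 mm. Width over them in mm at height z (mm above the origin) = 10 + 22 cos(a) + 2 (84 - z) sin(a), a as for tongs_jaw: 43 here when open (wider lower down), 32 everywhere (faces parallel) at the 18 mm tip gap; 1 mm of width here is 2.4 mm of tip gap
- tongs_heel (a point): top of the forceps' heel, 91 mm above the origin; the heel is a cylinder 14 mm in diameter, 15 mm long along x. The arms turn about lines 7 mm below this point, 5 mm either side of the middle, coupled to move alike. Squeezing takes 3 to 4 N a side at first; at the 18 mm gap about 10 N a side borne low on the grip faces, up to 21 N at their upper end. Let go, they spring open
- tongs_jaw (a joint): how far the forceps are squeezed: turn of each arm in rad, 0 = fully open (tips 46 mm apart), 0.167 = tips 18 mm apart (the mark); tip gap in mm = 10 + 8 cos(a) + 168 sin(a) with a = 0.167 - joint value; mechanical limit 0.27
- tip_left (a point): one tip: inner edge of the foot of the +y arm, mid thickness and mid width. As the arms close the feet sink to 2 mm below the level of the origin. A thin wire wing, 20 mm above the feet, is fixed in the -y arm and runs out through the +y arm; the dark engraved ring on it comes to the outer face of the +y arm when the tips are 18 mm apart
- tip_right (a point): the same on the -y arm. The tip gap is the distance between the two tips
- stand: fixed tweezer stand: black base plate 75 x 110 x 6 mm with two clear acrylic cheeks, 90 mm long along its y axis, that leave a slot 18 mm wide between them; cheek tops 24 mm above the bench, a low 16 mm stop at each end of the slot. The forceps stand in the slot on the base plate, feet at z = 6 mm, their y axis along the slot. Origin under the middle of the base plate; it does not move
- tray: fixed wooden tray lined with grey felt, 130 x 230 mm, rim 16 mm high, floor 6 mm above the bench, with three steel knob weights standing on it about 72 mm apart along its y axis in any order. Origin under its middle
- weight_500: the 500 g weight, the largest of the three: polished steel body 40 mm in diameter and 44 mm high, above it a neck 13 mm in diameter and 12 mm high (z = 44 to 56 mm), above that a knob 24 mm in diameter and 9 mm high (z = 56 to 65 mm). Upright; origin at the centre of its underside, z along its axis. The forceps' feet go under the knob, beside the neck. Mass 0.5 kg
- weight_200: the 200 g weight, same shape, 30 mm in diameter and 49 mm high. Leave it alone
- weight_100: the 100 g weight, same shape, 24 mm in diameter and 39 mm high. Leave it alone
- balance: fixed precision balance, white housing 300 x 200 x 64 mm (long side along its x axis, key panel and display at its -x end) with a square steel pan 160 x 160 mm. Origin under the middle of the housing. Do not touch it
- pan (a point): centre of the pan's upper face, 78 mm above the bench and 45 mm along +x from the balance's middle
- beaker: glass beaker 68 mm across, 85 mm high; leave it alone
- reagent: amber bottle 62 mm across, 130 mm high; leave it alone
- liner: white capped digestion vessel 44 mm across, 132 mm high; leave it alone
- dish: white dish 64 mm across, 16 mm high; leave it alone
- brush: balance brush 150 mm long lying on the bench; leave it alone
Mind the look-alikes: they are no part of the job. Leave any pink or yellow look-alike of the tongs alone.

How it is judged:
On the way, in this order (a step that is already met when the one before it is completed fails the run):
1. the forceps are lifted out of the stand in the fingers (height (world z) of tongs above 0.035 m and contact force between the fingers and tongs above 1 N), for 0.2 s.
2. the 500 g weight hangs from the forceps clear of the tray, tip gap at the mark (height (world z) of weight_500 above 0.025 m and contact force between weight_500 and tongs above 2 N and contact force between weight_500 and tray below 0.1 N and distance between tip_left and tip_right between 0.015 and 0.021 m), for 0.3 s.
3. the weight is held over the middle of the pan, gap at the mark and still, for two seconds (horizontal distance between weight_500 and pan below 0.03 m and height (world z) of weight_500 between 0.083 and 0.128 m and linear speed of weight_500 below 0.03 m/s and velocity of joint tongs_jaw between -0.05 and 0.05 rad/s and contact force between weight_500 and tongs above 2 N and distance between tip_left and tip_right between 0.015 and 0.021 m), for 2 s.
At the end, for the whole second after the job is handed in: For the last second: fingers still hold the forceps, tip gap steady at 15 to 21 mm; the 500 g weight hangs from the forceps alone, within 0.25 rad of upright, slower than 30 mm/s, underside 5 to 50 mm above the pan, axis within 30 mm of the pan centre (all of step 3 and angle between weight_500's own z axis and vertical below 0.25 rad and contact force between the fingers and tongs above 1 N and contact force between weight_500 and balance below 0.1 N and contact force between weight_500 and the arm below 0.1 N and contact force between weight_500 and the fingers below 0.1 N); the arm keeps its last pose, push and grip.
It fails at once if the fingers or the arm touch the 500 g weight (contact force between weight_500 and the fingers above 0.5 N or contact force between weight_500 and the arm above 0.5 N).
It fails at once if the neck is pinched (tip gap under 14 mm) while the weight is carried (height (world z) of weight_500 above 0.02 m and distance between tip_left and tip_right below 0.014 m).
It fails at once if the 500 g weight is tipped over or thrown about (angle between weight_500's own z axis and vertical above 0.6 rad).
It fails at once if the balance is touched (contact force between balance and anything else above 1.5 N).
It fails at once if another weight or something on the bench is moved by more than 20 mm (distance of any of weight_200, weight_100, beaker, reagent, liner, dish, brush from where it was at the start of the episode above 0.02 m).
It also fails if it takes over 58 s, if anything falls off the work surface, if the arm or the gripper's body presses on something with over 40 N, if the wrist force passes 120 N, or if a joint passes its speed limit or range.

## Working session

There is one attempt and no reset: what is moved stays moved. The work goes in short steps, Python scripts to look and compute and a shell command to move; the robot and the scene stay as the last step left them, time stands still between calls to the robot, and variables do not carry over. Pictures are saved under pics/ and viewed, and the job is handed in when it is done.

```bash
ls; mkdir -p pics; python3 - <<'E'
from bench import robot
import cv2
print(robot.get_obs())
for n in ["scene","top","wrist"]:
    p=robot.camera_params(n); print(n,p)
    im,d=robot.snapshot(n)
    cv2.imwrite(f"pics/{n}0.png",im[:,:,::-1])
    import numpy as np; np.save(f"pics/{n}0.npy",d)
E
```

```text
pics
{'time': 0.0, 'joint_positions': array([-1.30807900e+00,  8.79326477e-02,  1.37222746e+00, -1.30553329e-05,
        1.68357858e+00, -1.03085913e-01]), 'qvel': array([ 1.72856341e-04, -1.02600680e-03, -1.13697004e-03,  1.24584629e-03,
        3.09501662e-04,  2.90231807e-05]), 'joint_torque': array([-4.66430320e-04, -3.40176809e+01, -3.02434373e+01,  7.19235744e-02,
        3.29166837e-02, -1.67183757e-04]), 'tool_pos': array([ 0.19659786, -0.51310642,  0.21232996]), 'ee_rot': array([-3.13945668e+00, -2.07927480e-04,  3.65801563e-01]), 'wrist_force': array([ 0.41459808,  0.5202193 , -0.31575097]), 'wrist_torque': array([-0.0241436 , -0.03192128, -0.04401918]), 'width': 0.09400555122211206}
scene {'fx': 452.9456936683101, 'fy': 452.9456936683101, 'cx': 280.08094361777916, 'cy': 211.163665501119, 'world_from_camera': array([[ 0.18699548,  0.57194911, -0.79869074,  1.35842838],
       [ 0.98226123, -0.12043508,  0.14372982, -0.18941486],
       [-0.01398424, -0.81139978, -0.58432425,  0.66299737],
       [ 0.        ,  0.        ,  0.        ,  1.        ]])}
top {'fx': 502.7076587911553, 'fy': 502.7076587911553, 'cx': 273.1626522156038, 'cy': 206.67739061430927, 'world_from_camera': array([[ 0.01987966, -0.99400065,  0.10755236,  0.42460714],
       [-0.99974148, -0.02095043, -0.00883498, -0.06724015],
       [ 0.01103525, -0.10734892, -0.99416016,  1.4506943 ],
       [ 0.        ,  0.        ,  0.        ,  1.        ]])}
wrist {'fx': 325.19226210127806, 'fy': 325.19226210127806, 'cx': 274.84583825608007, 'cy': 205.32607180008222, 'world_from_camera': array([[ 0.35732431, -0.90007932, -0.24935227,  0.26901012],
       [-0.93397891, -0.34482689, -0.09368998, -0.48570894],
       [-0.00165496,  0.26636747, -0.96387013,  0.38395157],
       [ 0.        ,  0.        ,  0.        ,  1.        ]])}
```

View pics/scene0.png

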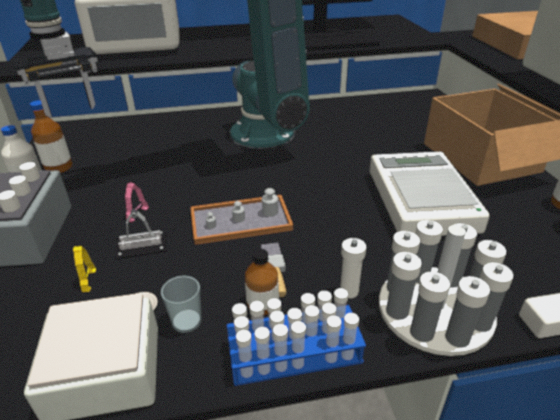

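View pics/top0.png

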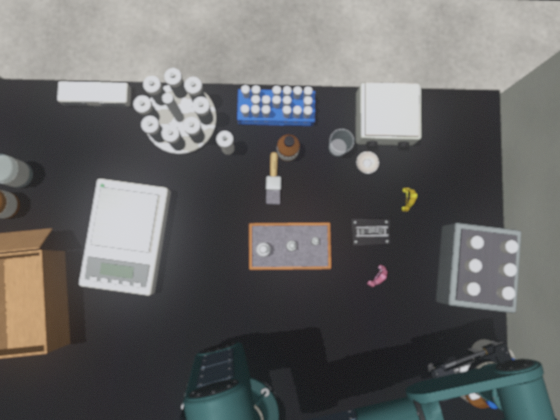

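View pics/wrist0.png

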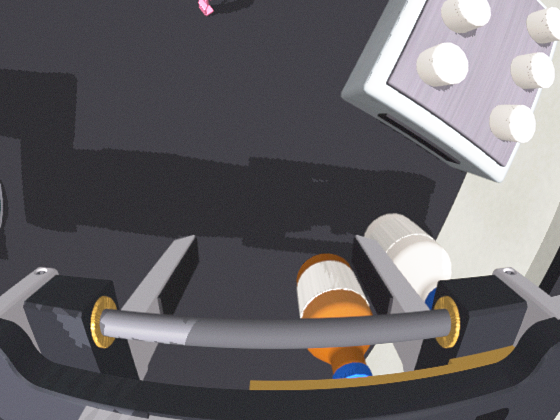

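The scene view shows the stand at about (140,240), with the steel forceps in it. The pink look-alike is behind at (135,200) and the yellow one is at (85,268). The tray's largest weight is at (270,203) in scene and (263,249) in top. The balance pan is at (125,221) in top. I'll enlarge these.

```bash
python3 - <<'E'
import cv2,numpy as np
s=cv2.imread("pics/scene0.png");t=cv2.imread("pics/top0.png")
cv2.imwrite("pics/c1.png",cv2.resize(s[170:270,70:200],None,fx=6,fy=6,interpolation=cv2.INTER_CUBIC))
cv2.imwrite("pics/c2.png",cv2.resize(t[205:295,235:405],None,fx=4.7,fy=4.7,interpolation=cv2.INTER_CUBIC)[:, :800])
cv2.imwrite("pics/c3.png",cv2.resize(t[170:300,70:180],None,fx=4.5,fy=4.5,interpolation=cv2.INTER_CUBIC))
E
```

```text
(no output)
```

View pics/c1.png

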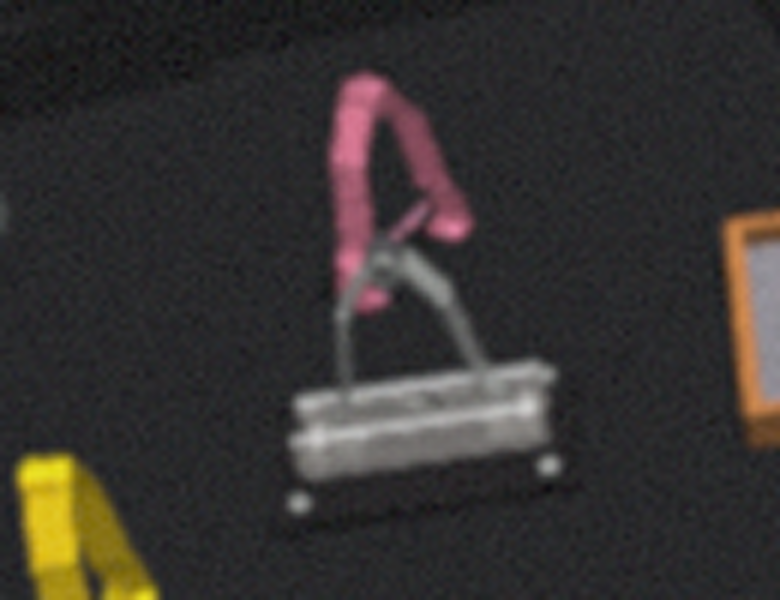

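View pics/c2.png

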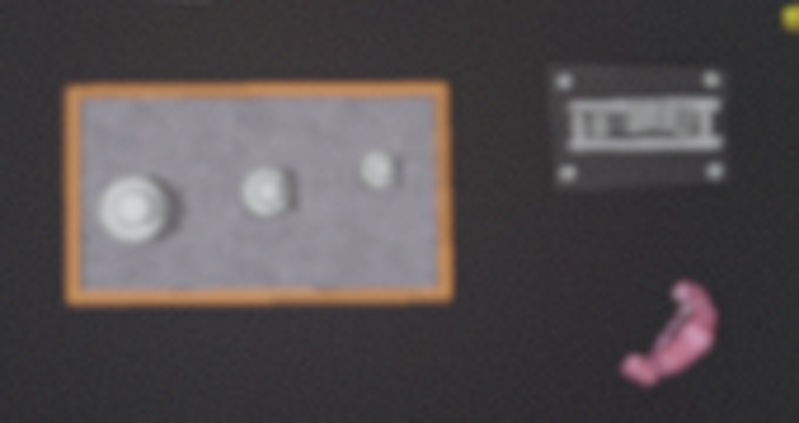

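View pics/c3.png

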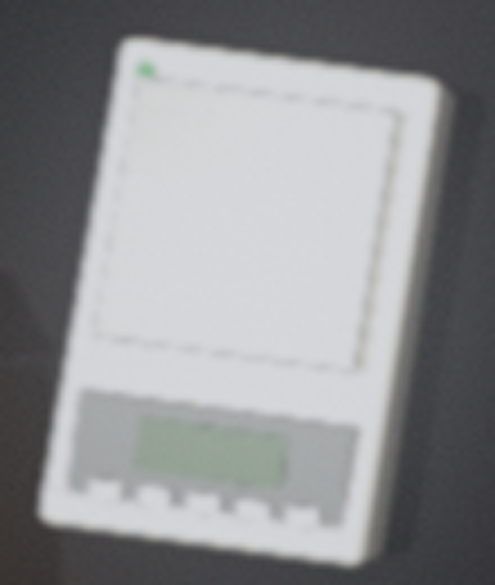

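```bash
cat > h.py <<'E'
import numpy as np
from bench import robot
def ray(n,u,v,P=None):
    p=P or robot.camera_params(n); T=p["world_from_camera"]
    x=(u-p["cx"])/p["fx"]; y=(v-p["cy"])/p["fy"]
    if n=="wrist":
        r=np.hypot(x,y); s=np.sin(r)/max(r,1e-9); d=np.array([x*s,y*s,np.cos(r)])
    else: d=np.array([x,y,1.])
    return T[:3,3],T[:3,:3]@d
def plane(n,u,v,z,P=None):
    o,d=ray(n,u,v,P); return o+d*(z-o[2])/d[2]
def proj(n,X,P=None):
    p=P or robot.camera_params(n); T=p["world_from_camera"]
    c=T[:3,:3].T@(np.asarray(X)-T[:3,3])
    if n=="wrist":
        th=np.arctan2(np.hypot(c[0],c[1]),c[2]); k=th/max(np.hypot(c[0],c[1]),1e-9)
        return p["cx"]+p["fx"]*c[0]*k, p["cy"]+p["fy"]*c[1]*k
    return p["cx"]+p["fx"]*c[0]/c[2], p["cy"]+p["fy"]*c[1]/c[2]
E
python3 - <<'E'
from h import *
np.set_printoptions(precision=4,suppress=True)
f=lambda x,y:(x/4.7+235-.4,y/4.7+205-.4)
sc=[plane("top",*f(*q),.008) for q in [(565,80),(712,80),(568,173),(714,171)]]
print("screws",sc,np.mean(sc,0))
for a,b in((0,1),(2,3)):
    d=sc[a]-sc[b]; print("stand yaw of y", np.arctan2(d[1],d[0]), np.linalg.norm(d))
ends=[plane("top",*f(*q),.024) for q in [(568,104),(720,104),(568,144),(722,143)]];print(ends)
for nm,q,z in (("500",(134,208),.071),("200",(266,190),.076),("100",(379,170),.066)): print(nm,plane("top",*f(*q),z))
g=lambda x,y:(x/4.5+70-.4,y/4.5+170-.4)
pc=[plane("top",*g(*q),.078) for q in [(140,78),(403,110),(95,340),(360,370)]]
print("pan",pc,np.mean(pc,0),[np.linalg.norm(pc[a]-pc[b]) for a,b in((0,1),(2,3),(0,2),(1,3))])
print("heel scene",plane("scene",385/6+70-.4,258/6+170-.4,.09))
E
```

```text
screws [array([ 0.5423, -0.3163,  0.008 ]), array([ 0.5442, -0.4066,  0.008 ]), array([ 0.4854, -0.3182,  0.008 ]), array([ 0.4884, -0.4076,  0.008 ])] [ 0.5151 -0.3622  0.008 ]
stand yaw of y 1.591539283558897 0.09038964902299482
stand yaw of y 1.6047510340626927 0.08943492762160901
[array([ 0.5265, -0.3153,  0.024 ]), array([ 0.5284, -0.4077,  0.024 ]), array([ 0.5022, -0.3154,  0.024 ]), array([ 0.5048, -0.4088,  0.024 ])]
500 [ 0.4573 -0.0543  0.071 ]
200 [ 0.4691 -0.1308  0.076 ]
100 [ 0.4825 -0.1972  0.066 ]
pan [array([0.6177, 0.3954, 0.078 ]), array([0.6014, 0.2344, 0.078 ]), array([0.4577, 0.4134, 0.078 ]), array([0.4429, 0.2533, 0.078 ])] [0.5299 0.3241 0.078 ] [np.float64(0.16185490155476107), np.float64(0.16084462022211088), np.float64(0.16100182926790596), np.float64(0.15964574009184587)]
heel scene [ 0.515  -0.3606  0.09  ]
```

```bash
python3 - <<'E'
from h import *
np.set_printoptions(precision=3,suppress=True)
d=np.load("pics/top0.npy"); p=robot.camera_params("top");T=p["world_from_camera"]
v,u=np.mgrid[0:420,0:560]
C=np.stack([(u-p["cx"])/p["fx"]*d,(v-p["cy"])/p["fy"]*d,d],-1)
W=C@T[:3,:3].T+T[:3,3]
for nm,(u0,u1,v0,v1) in dict(rack=(438,525,218,310),pink=(365,388,262,290),stand=(352,392,218,246),liner=(215,236,130,156),reag=(275,302,133,162),yellow=(398,420,185,212)).items():
    w=W[v0:v1,u0:u1].reshape(-1,3); w=w[(d[v0:v1,u0:u1].ravel()>0)&(w[:,2]>.02)]
    print(nm,len(w),w.min(0),w.max(0))
E
```

```text
rack 6389 [ 0.307 -0.745  0.02 ] [ 0.538 -0.546  0.163]
pink 128 [ 0.366 -0.399  0.021] [ 0.417 -0.357  0.096]
stand 213 [ 0.5   -0.408  0.02 ] [ 0.53  -0.317  0.105]
liner 287 [0.729 0.034 0.02 ] [0.772 0.076 0.135]
reag 478 [ 0.712 -0.148  0.021] [ 0.778 -0.082  0.137]
yellow 127 [ 0.581 -0.471  0.021] [ 0.642 -0.454  0.098]
```

```bash
python3 -m crank '[[0.25,-0.02,0,0],[0.25,-0.02,0,0],[0.25,-0.02,0,0],[0.25,-0.02,0,0],[0.25,-0.02,0,0],[0.25,-0.02,0,0],[0.25,-0.02,0,0],[0,0,0,0.108],[0,0,0,0.108],[0,0,0,0]]' -1
```

```text
time: 1.4
tool_pos: [0.5136, -0.362, 0.2129]
ee_rot: [-3.141, 0.001, 0.029]
wrist_force: [0.3, 1.2, -0.1]
width: 0.0944
```

```bash
python3 - <<'E'
from h import *
import cv2,pickle
print(robot.get_obs()["tool_pos"])
P=robot.camera_params("wrist"); pickle.dump(P,open("pics/w1.pkl","wb"))
im,d=robot.snapshot("wrist"); np.save("pics/w1.npy",d)
cv2.imwrite("pics/w1.png",im[:,:,::-1])
for z in (.006,.097): print(proj("wrist",[.515,-.3615,z],P))
E
```

```text
[ 0.51357272 -0.36202071  0.21285514]
(np.float64(274.5104321287767), np.float64(181.9581360908422))
(np.float64(274.4043631135648), np.float64(201.61692787891576))
```

View pics/w1.png

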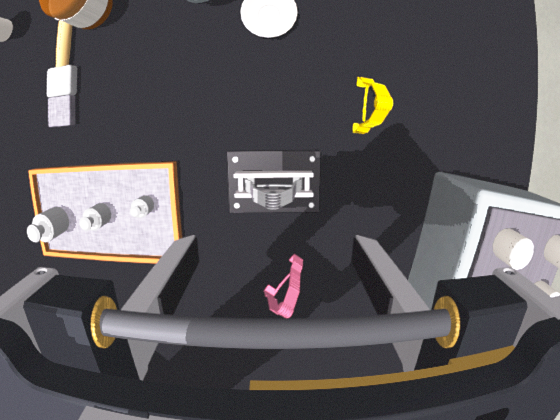

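```bash
python3 - <<'E'
import cv2
s=cv2.imread("pics/w1.png")
cv2.imwrite("pics/w1c.png",cv2.resize(s[145:220,220:328],None,fx=7,fy=7,interpolation=cv2.INTER_CUBIC))
cv2.imwrite("pics/w1d.png",cv2.resize(s[150:270,20:190],None,fx=4.5,fy=4.5,interpolation=cv2.INTER_CUBIC))
E
```

```text
(no output)
```

View pics/w1c.png

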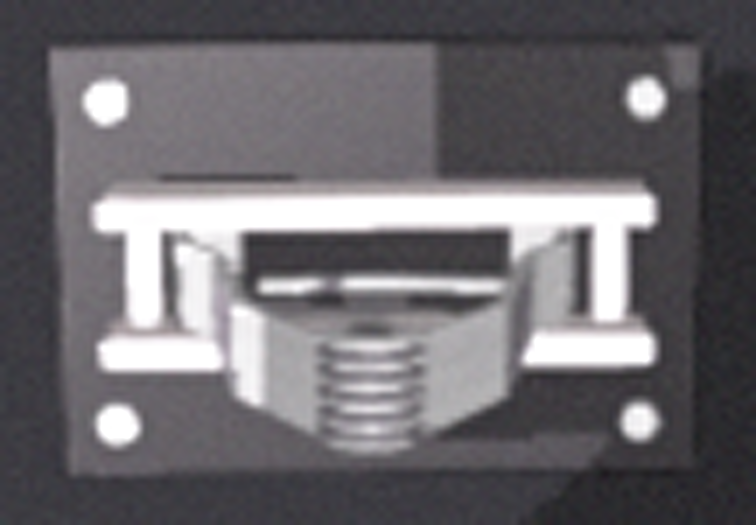

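View pics/w1d.png

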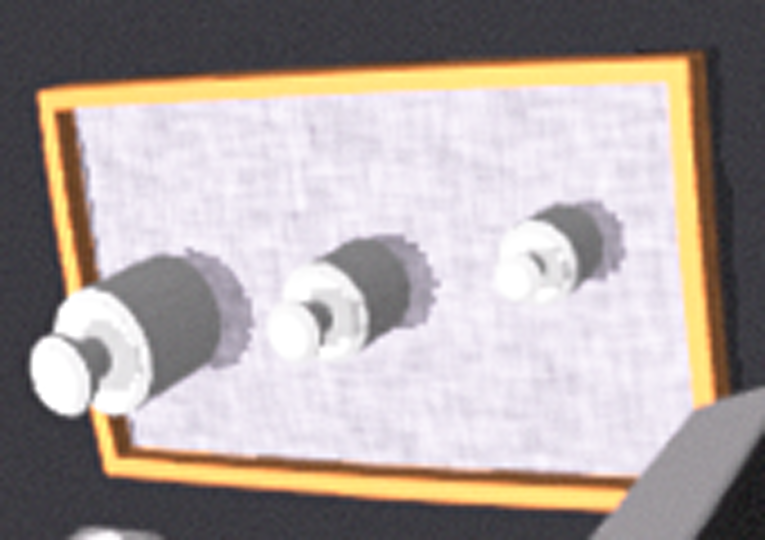

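```bash
python3 - <<'E'
from h import *
import pickle
np.set_printoptions(precision=4,suppress=True)
P=pickle.load(open("pics/w1.pkl","rb"))
g=lambda x,y:(x/7+220-.4,y/7+145-.4)
sc=[plane("wrist",*g(*q),.008,P) for q in [(105,102),(645,98),(117,427),(638,422)]]
print(sc,np.mean(sc,0))
for a,b in((0,1),(2,3)):
    d=sc[a]-sc[b]; print(np.arctan2(d[1],d[0])-np.pi/2,np.linalg.norm(d))
print("heel",plane("wrist",*g(372,393),.097,P))
k=lambda x,y:(x/4.5+20-.4,y/4.5+150-.4)
print("500",plane("wrist",*k(58,375),.071,P),"200",plane("wrist",*k(292,332),.076,P))
E
```

```text
[array([ 0.5414, -0.3141,  0.008 ]), array([ 0.5446, -0.4041,  0.008 ]), array([ 0.4852, -0.3162,  0.008 ]), array([ 0.4886, -0.4059,  0.008 ])] [ 0.515  -0.3601  0.008 ]
0.03549321072975986 0.09010982366636998
0.03846426808153258 0.08976860360918308
heel [ 0.5158 -0.36    0.097 ]
500 [ 0.4588 -0.0533  0.071 ] 200 [ 0.4783 -0.1467  0.076 ]
```

```bash
python3 -m crank '[[0.0075,-0.0075,0.1,0],[0,0,0.1,0],[0,0,0.1,0],[0,0,0.1,0],[0,0,0.1,0],[0,0,0.1,0],[0,0,0.1,0],[0,0,0.1,0],[0,0,0.03,0],[0,0,0,0]]' -1
```

```text
time: 2.7
tool_pos: [0.5149, -0.3606, 0.047]
ee_rot: [-3.141, 0.001, 0.027]
wrist_force: [-0.3, -0.0, 0.5]
width: 0.0941
```

```bash
python3 -m crank '[[0,0,0,0],[0,0,0,0],[0,0,0,0],[0,0,0,0],[0,0,0,0],[0,0,0,0],[0,0,0,0],[0,0,0,0],[0,0,0,0],[0,0,0,0]]' 0.053; python3 - <<'E'
from h import *
import cv2
im,d=robot.snapshot("wrist")
cv2.imwrite("pics/w2.png",im[:,:,::-1])
cv2.imwrite("pics/w2c.png",cv2.resize(im[120:260,170:380,::-1],None,fx=3.8,fy=3.8,interpolation=cv2.INTER_CUBIC))
E
```

```text
time: 3.95
tool_pos: [0.515, -0.3608, 0.0475]
ee_rot: [3.142, 0.0, 0.027]
wrist_force: [0.6, 0.1, 0.6]
width: 0.0444
```

View pics/w2.png

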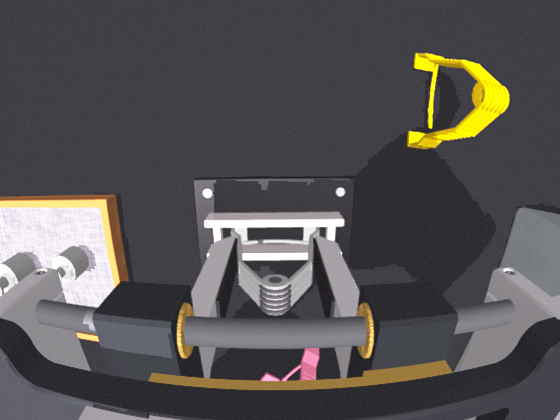

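The wrist view shows the forceps' heel at (275,285), between the fingers at (215,270) and (335,270), and the width reads 44.4 mm. Next I lift.

```bash
python3 -m crank '[[0,0,-0.02,0],[0,0,-0.04,0],[0,0,-0.06,0],[0,0,-0.08,0],[0,0,-0.1,0],[0,0,-0.1,0],[0,0,-0.1,0],[0,0,-0.1,0],[0,0,-0.05,0],[0,0,0,0]]'; python3 - <<'E'
from h import *
import cv2
im,d=robot.snapshot("wrist")
cv2.imwrite("pics/w3.png",im[:,:,::-1])
im,d=robot.snapshot("scene")
cv2.imwrite("pics/s3c.png",cv2.resize(im[110:270,60:220,::-1],None,fx=3.7,fy=3.7,interpolation=cv2.INTER_CUBIC))
E
```

```text
time: 5.25
tool_pos: [0.5155, -0.3611, 0.1792]
ee_rot: [3.14, -0.002, 0.027]
wrist_force: [-0.1, 0.4, -1.8]
width: 0.0448
```

View pics/w3.png

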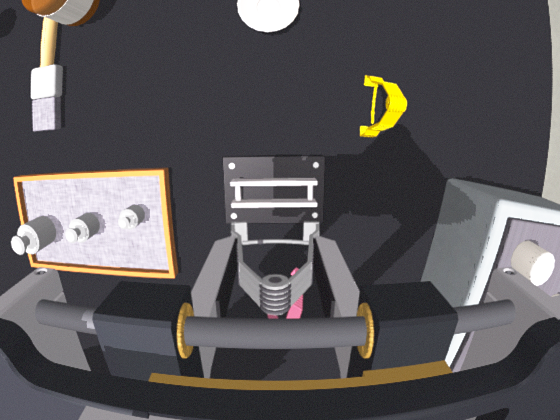

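View pics/s3c.png

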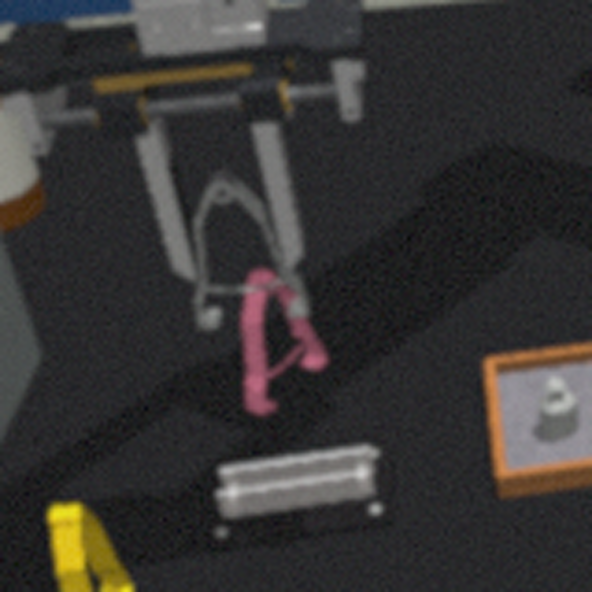

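```bash
python3 -m crank '[[-0.025,-0.06,0,0],[-0.025,-0.12,0,0],[-0.025,-0.18,0,0],[-0.025,-0.2,0,0],[-0.025,-0.22,0,0],[-0.025,-0.22,0,0],[-0.025,-0.2,0,0],[-0.025,-0.18,0,0],[-0.025,-0.12,0,0],[-0.025,-0.04,0,0]]';python3 -m crank '[[0,0,0,0],[0,0,0,0],[0,0,0,0],[0,0,0,0],[0,0,0,0],[0,0,0,0],[0,0,0,0],[0,0,0,0],[0,0,0,0],[0,0,0,0]]';  python3 - <<'E'
from h import *
import cv2,pickle
P=robot.camera_params("wrist"); pickle.dump(P,open("pics/w4.pkl","wb"))
im,d=robot.snapshot("wrist")
cv2.imwrite("pics/w4.png",im[:,:,::-1])
cv2.imwrite("pics/w4c.png",cv2.resize(im[150:310,190:360,::-1],None,fx=4.5,fy=3.75,interpolation=cv2.INTER_CUBIC))
print(robot.get_obs()["tool_pos"],P["world_from_camera"])
print(proj("wrist",[.4575,-.054,.071],P))
E
```

```text
time: 6.6
tool_pos: [0.4557, -0.0527, 0.1769]
ee_rot: [-3.141, 0.001, 0.029]
wrist_force: [0.4, -0.8, -0.2]
width: 0.0444
time: 7.85
tool_pos: [0.4569, -0.0542, 0.1775]
ee_rot: [3.142, 0.0, 0.027]
wrist_force: [-0.5, -0.1, -1.1]
width: 0.0448
[ 0.45688106 -0.054172    0.17749884] [[ 2.61679386e-02 -9.63547837e-01 -2.66253273e-01  5.34271994e-01]
 [-9.99657320e-01 -2.50376734e-02 -7.63924999e-03 -5.19613518e-02]
 [ 6.94420303e-04  2.66361937e-01 -9.63872832e-01  3.48989755e-01]
 [ 0.00000000e+00  0.00000000e+00  0.00000000e+00  1.00000000e+00]]
(np.float64(274.6608539195043), np.float64(205.30198951905246))
```

View pics/w4.png

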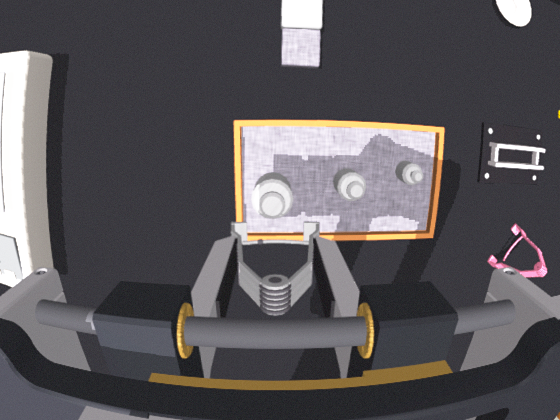

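View pics/w4c.png

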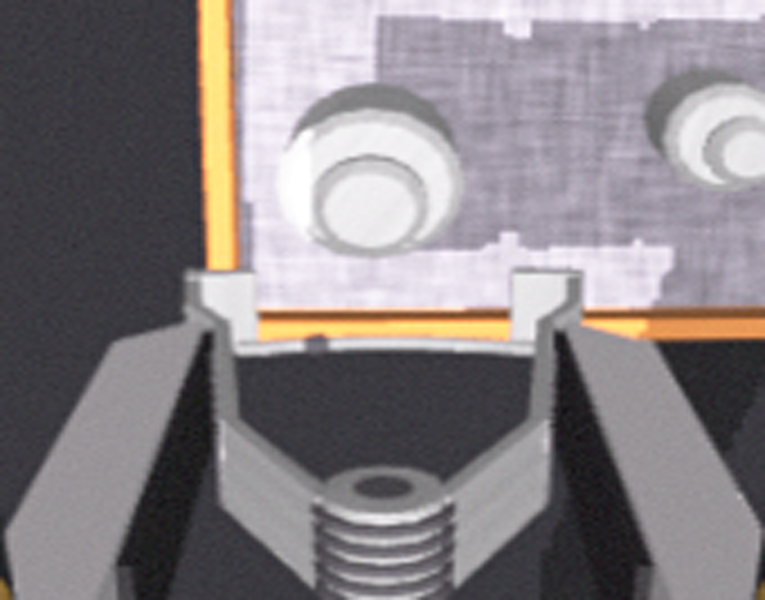

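```bash
python3 - <<'E'
from h import *
import pickle
np.set_printoptions(precision=4,suppress=True)
P=pickle.load(open("pics/w4.pkl","rb"))
g=lambda x,y:(x/4.5+190-.4,y/3.75+150-.4)
print("knob",plane("wrist",*g(370,203),.071,P))
print("knob2",plane("wrist",*g(370,208),.071,P))
print("body c",plane("wrist",*g(373,185),.050,P))
for z in(.137,.14):
  for q in [(255,270),(255,335),(512,270),(512,335),(197,270),(580,270)]: print(z,q,plane("wrist",*g(*q),z,P))
print("heel",plane("wrist",*g(383,490),.1775-.041+.091,P))
print("tray corners", [plane("wrist",u,v,.016,P) for u,v in ((236,122),(442,128),(434,236))])
E
```

```text
knob [ 0.4589 -0.0514  0.071 ]
knob2 [ 0.4577 -0.0515  0.071 ]
body c [ 0.4579 -0.0519  0.05  ]
0.137 (255, 270) [ 0.4636 -0.0343  0.137 ]
0.137 (255, 335) [ 0.4508 -0.0343  0.137 ]
0.137 (512, 270) [ 0.4646 -0.0736  0.137 ]
0.137 (512, 335) [ 0.4518 -0.0743  0.137 ]
0.137 (197, 270) [ 0.4633 -0.0253  0.137 ]
0.137 (580, 270) [ 0.4648 -0.0841  0.137 ]
0.14 (255, 270) [ 0.4646 -0.0345  0.14  ]
0.14 (255, 335) [ 0.452  -0.0345  0.14  ]
0.14 (512, 270) [ 0.4656 -0.0733  0.14  ]
0.14 (512, 335) [ 0.453 -0.074  0.14 ]
0.14 (197, 270) [ 0.4643 -0.0257  0.14  ]
0.14 (580, 270) [ 0.4658 -0.0836  0.14  ]
heel [ 0.4679 -0.0537  0.2275]
tray corners [array([ 0.5292, -0.0128,  0.016 ]), array([ 0.5362, -0.2379,  0.016 ]), array([ 0.4092, -0.2456,  0.016 ])]
```

```bash
python3 -m crank '[[0.005,-0.0065,0.03,0],[0,0,0.05,0],[0,0,0.05,0],[0,0,0.05,0],[0,0,0.05,0],[0,0,0.03,0],[0,0,0,0],[0,0,0,0],[0,0,0,0],[0,0,0,0]]';  python3 - <<'E'
from h import *
import cv2,pickle
P=robot.camera_params("wrist"); pickle.dump(P,open("pics/w5.pkl","wb"))
im,d=robot.snapshot("wrist")
cv2.imwrite("pics/w5.png",im[:,:,::-1])
cv2.imwrite("pics/w5c.png",cv2.resize(im[170:300,195:355,::-1],None,fx=5,fy=4.5,interpolation=cv2.INTER_CUBIC))
im,d=robot.snapshot("scene")
cv2.imwrite("pics/s5c.png",cv2.resize(im[90:250,180:340,::-1],None,fx=3.7,fy=3.7,interpolation=cv2.INTER_CUBIC))
print(robot.get_obs()["tool_pos"])
E
```

```text
time: 9.15
tool_pos: [0.4581, -0.0529, 0.1258]
ee_rot: [3.141, -0.001, 0.027]
wrist_force: [0.5, -0.3, -1.7]
width: 0.0444
[ 0.45797459 -0.05289451  0.125697  ]
```

View pics/w5c.png

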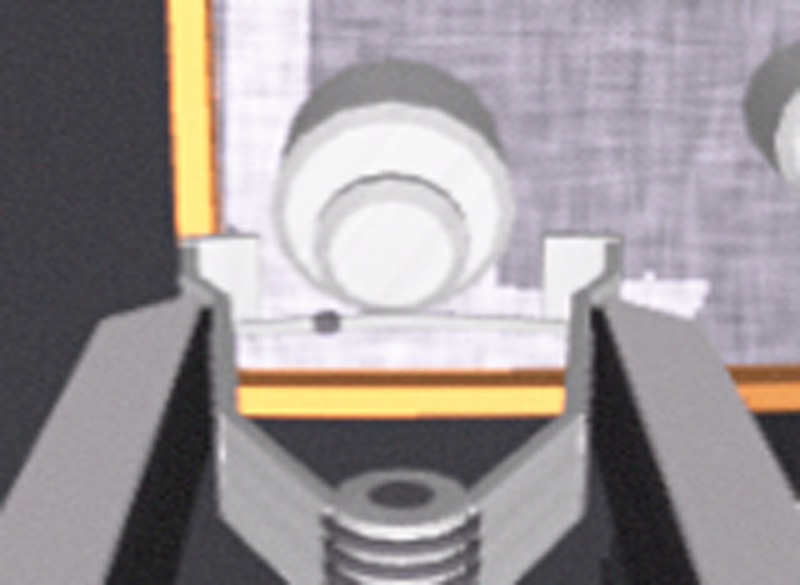

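View pics/s5c.png

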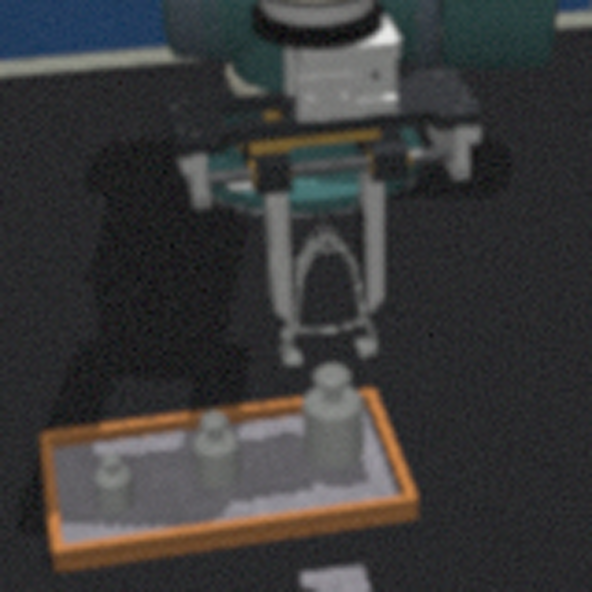

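```bash
python3 - <<'E'
from h import *
import pickle
np.set_printoptions(precision=4,suppress=True)
P=pickle.load(open("pics/w5.pkl","rb"))
g=lambda x,y:(x/5+195-.4,y/4.5+170-.4)
print("knob",plane("wrist",*g(393,253),.071,P), "edges",[plane("wrist",*g(*q),.071,P)for q in((327,253),(459,253),(393,202),(393,308))])
for z in(.085,.088):
  for q in [(258,238),(544,236),(190,238),(620,236)]: print(z,q,plane("wrist",*g(*q),z,P))
E
```

```text
knob [ 0.4573 -0.0517  0.071 ] edges [array([ 0.457, -0.042,  0.071]), array([ 0.4575, -0.0614,  0.071 ]), array([ 0.466 , -0.0515,  0.071 ]), array([ 0.4476, -0.052 ,  0.071 ])]
0.085 (258, 238) [ 0.464 -0.033  0.085]
0.085 (544, 236) [ 0.4654 -0.0724  0.085 ]
0.085 (190, 238) [ 0.4638 -0.0235  0.085 ]
0.085 (620, 236) [ 0.4656 -0.083   0.085 ]
0.088 (258, 238) [ 0.465  -0.0332  0.088 ]
0.088 (544, 236) [ 0.4664 -0.0721  0.088 ]
0.088 (190, 238) [ 0.4648 -0.0239  0.088 ]
0.088 (620, 236) [ 0.4666 -0.0825  0.088 ]
```

```bash
python3 - <<'E'
from h import *
print(proj("scene",[.465,-.029,.0838]),proj("scene",[.465,-.0775,.0838]),proj("scene",[.457,-.0517,.071]))
import cv2
im=cv2.imread("pics/s5c.png"); cv2.imwrite("pics/s5d.png",cv2.resize(im[210:480,240:440],None,fx=2.2,fy=2.2,interpolation=cv2.INTER_CUBIC))
E
```

```text
(np.float64(279.49188226560966), np.float64(185.73522052935894)) (np.float64(259.2855916264521), np.float64(188.04628529782843)) (np.float64(269.6457043982989), np.float64(189.54829497384407))
```

View pics/s5d.png

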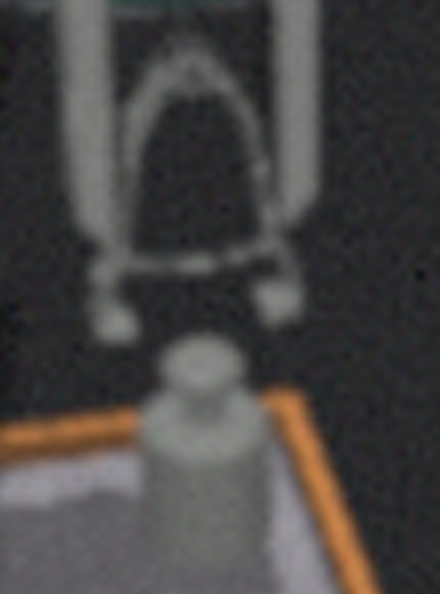

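```bash
python3 -m crank '[[-0.002,-0.005,0,0],[0,0,0.01,0],[0,0,0.02,0],[0,0,0.025,0],[0,0,0.025,0],[0,0,0.025,0],[0,0,0.025,0],[0,0,0.018,0],[0,0,0,0],[0,0,0,0]]';  python3 - <<'E'
from h import *
import cv2,pickle
P=robot.camera_params("wrist"); pickle.dump(P,open("pics/w6.pkl","wb"))
im,d=robot.snapshot("wrist")
cv2.imwrite("pics/w6c.png",cv2.resize(im[170:300,195:355,::-1],None,fx=5,fy=4.5,interpolation=cv2.INTER_CUBIC))
im,d=robot.snapshot("scene")
cv2.imwrite("pics/s6c.png",cv2.resize(im[140:230,220:310,::-1],None,fx=6.5,fy=6.5,interpolation=cv2.INTER_CUBIC))
print(robot.get_obs()["tool_pos"])
E
```

```text
time: 10.5
tool_pos: [0.4576, -0.0519, 0.096]
ee_rot: [3.141, -0.0, 0.027]
wrist_force: [-0.2, 0.2, -1.4]
width: 0.0445
[ 0.457614   -0.05192493  0.09614007]
```

View pics/w6c.png

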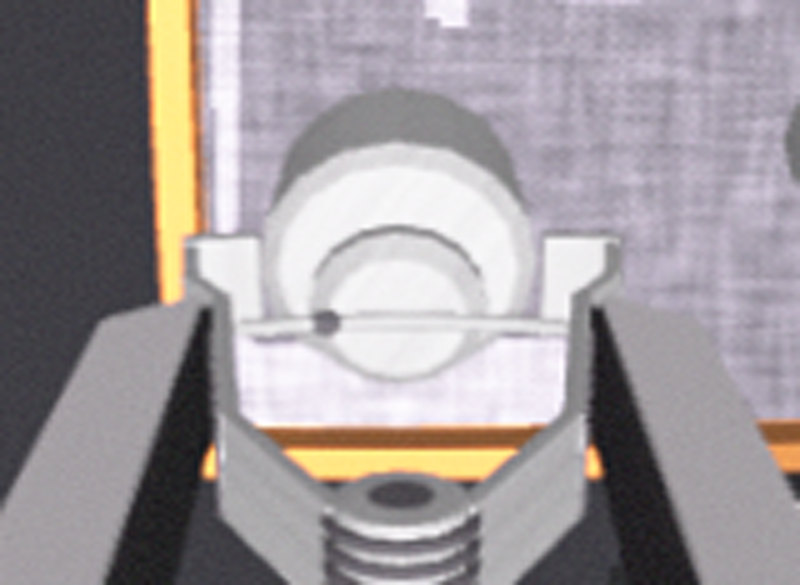

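View pics/s6c.png

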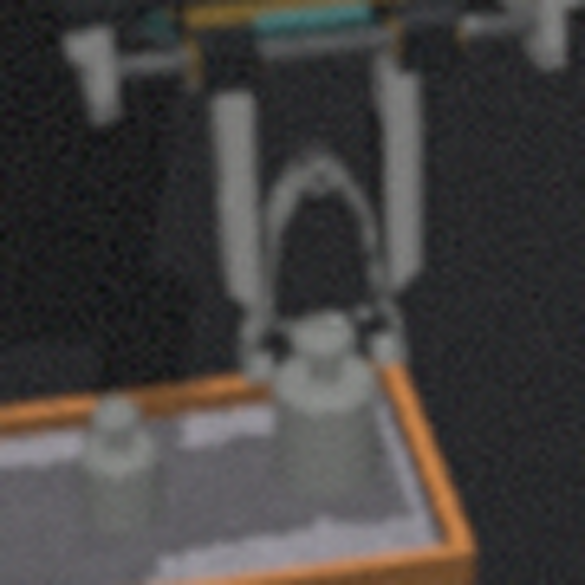

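```bash
python3 -m crank '[[0,0,0,0],[0,0,0,0],[0,0,0,0],[0,0,0,0],[0,0,0,0],[0,0,0,0],[0,0,0,0],[0,0,0,0],[0,0,0,0],[0,0,0,0]]' 0.213;python3 -m crank '[[0,0,0,0],[0,0,0,0],[0,0,0,0],[0,0,0,0],[0,0,0,0],[0,0,0,0],[0,0,0,0],[0,0,0,0],[0,0,0,0],[0,0,0,0]]' 0.298;  python3 - <<'E'
from h import *
import cv2,pickle
P=robot.camera_params("wrist"); pickle.dump(P,open("pics/w7.pkl","wb"))
im,d=robot.snapshot("wrist")
cv2.imwrite("pics/w7c.png",cv2.resize(im[170:300,195:355,::-1],None,fx=5,fy=4.5,interpolation=cv2.INTER_CUBIC))
im,d=robot.snapshot("scene")
cv2.imwrite("pics/s7c.png",cv2.resize(im[140:230,220:310,::-1],None,fx=6.5,fy=6.5,interpolation=cv2.INTER_CUBIC))
o=robot.get_obs();print(o["tool_pos"],o["width"])
E
```

```text
time: 11.85
tool_pos: [0.4574, -0.0519, 0.0959]
ee_rot: [3.142, 0.0, 0.027]
wrist_force: [-0.3, -1.1, -1.1]
width: 0.0373
time: 13.1
tool_pos: [0.4574, -0.0519, 0.0959]
ee_rot: [3.142, -0.0, 0.027]
wrist_force: [-0.5, -0.5, -1.3]
width: 0.0333
[ 0.45742509 -0.05189674  0.09588563] 0.03288280033767357
```

View pics/w7c.png

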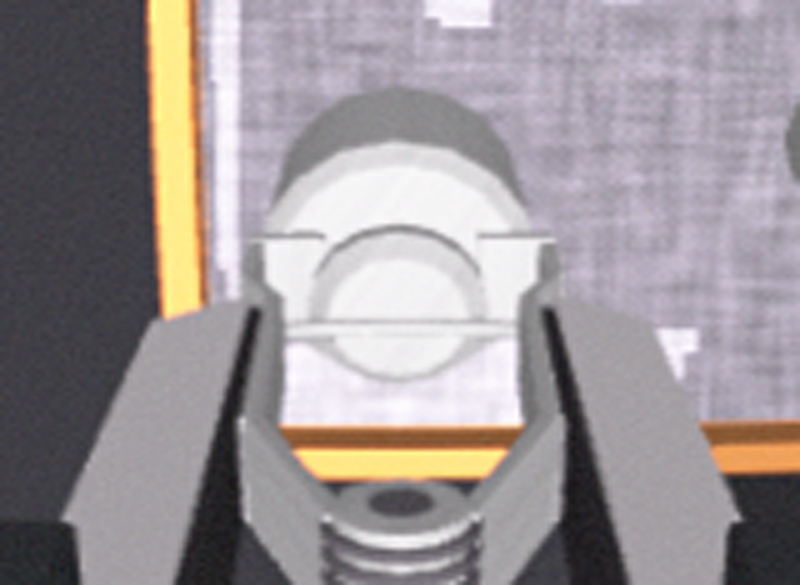

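View pics/s7c.png

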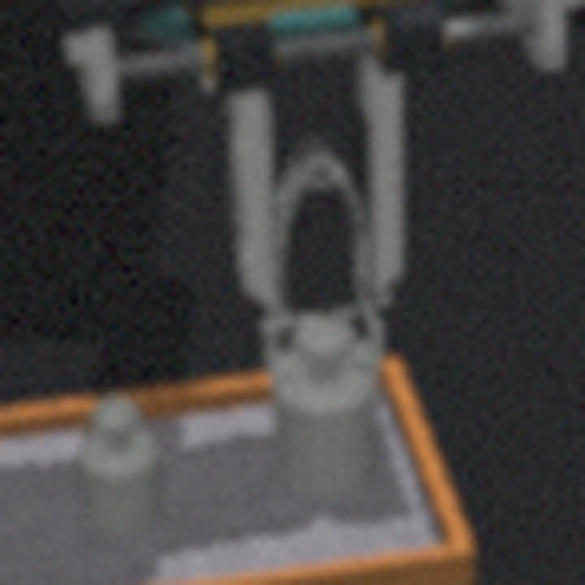

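```bash
python3 - <<'E'
from h import *
import cv2
im,d=robot.snapshot("wrist")
c=im[205:260,225:325,::-1]
cv2.imwrite("pics/w8c.png",cv2.resize(c,None,fx=8,fy=8,interpolation=cv2.INTER_CUBIC))
E
```

```text
(no output)
```

View pics/w8c.png

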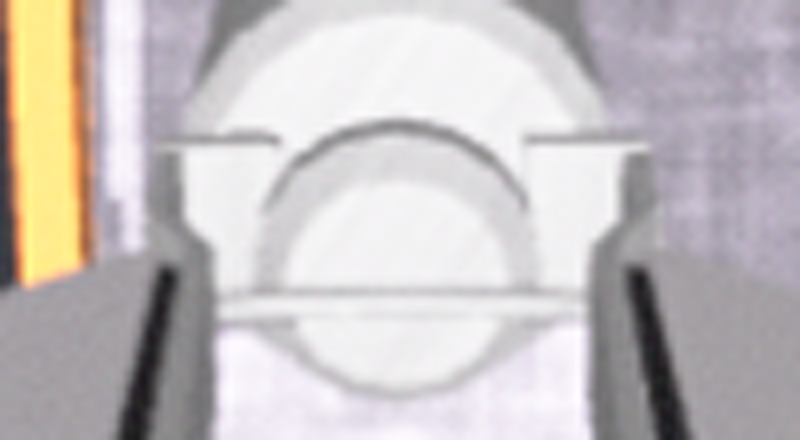

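```bash
python3 -m crank '[[0,0,0,0],[0,0,0,0],[0,0,0,0],[0,0,0,0],[0,0,0,0],[0,0,0,0],[0,0,0,0],[0,0,0,0],[0,0,0,0],[0,0,0,0]]' 0.319;  python3 - <<'E'
from h import *
import cv2
o=[]
for i in range(3):
    im,d=robot.snapshot("wrist"); o.append(round(float(robot.get_obs()["width"]),5))
print(o)
c=im[205:260,225:325,::-1]
cv2.imwrite("pics/w9c.png",cv2.resize(c,None,fx=8,fy=8,interpolation=cv2.INTER_CUBIC))
E
```

```text
time: 14.5
tool_pos: [0.4574, -0.0519, 0.0959]
ee_rot: [3.141, -0.0, 0.026]
wrist_force: [0.9, 0.9, -2.1]
width: 0.0319
[0.03226, 0.0319, 0.03225]
```

View pics/w9c.png

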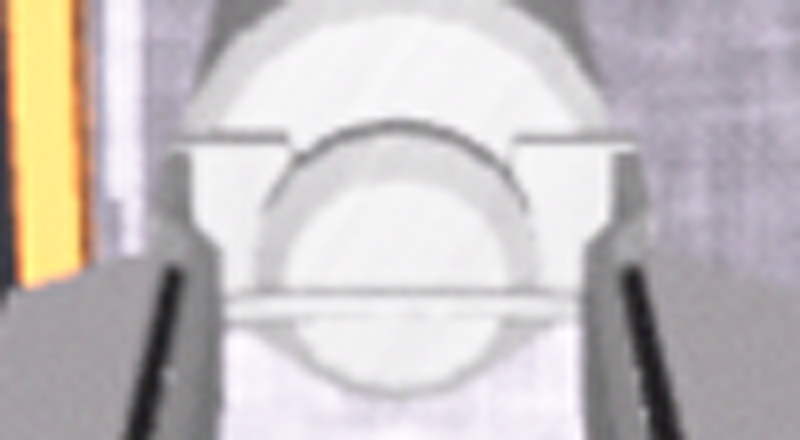

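Tips at crop x 293 and 513 give a gap of about 19 mm, with the knob centred between them. Next I lift gently.

```bash
python3 -m crank '[[0,0,-0.01,0],[0,0,-0.015,0],[0,0,-0.015,0],[0,0,-0.02,0],[0,0,-0.025,0],[0,0,-0.03,0],[0,0,-0.03,0],[0,0,-0.02,0],[0,0,0,0],[0,0,0,0]]';  python3 - <<'E'
from h import *
import cv2
o=[]
for i in range(3):
    im,d=robot.snapshot("wrist"); o.append(round(float(robot.get_obs()["width"]),5))
print(o,robot.get_obs()["wrist_force"])
cv2.imwrite("pics/w10c.png",cv2.resize(im[195:275,215:335,::-1],None,fx=6.5,fy=6.5,interpolation=cv2.INTER_CUBIC))
im,d=robot.snapshot("scene")
cv2.imwrite("pics/s10c.png",cv2.resize(im[110:230,210:330,::-1],None,fx=5,fy=5,interpolation=cv2.INTER_CUBIC))
E
```

```text
time: 15.9
tool_pos: [0.4573, -0.0518, 0.1287]
ee_rot: [3.142, 0.0, 0.027]
wrist_force: [-0.1, -0.6, -4.9]
width: 0.032
[0.03197, 0.03239, 0.03246] [ 0.00759115 -0.17798288 -5.46125654]
```

View pics/w10c.png

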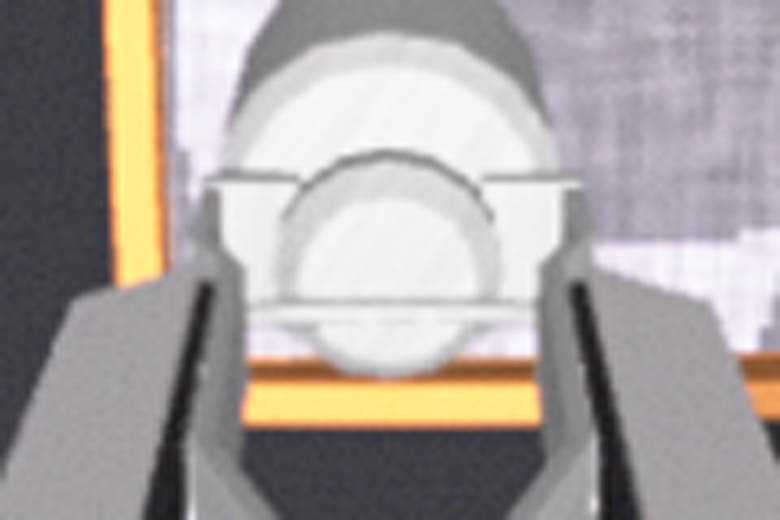

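View pics/s10c.png

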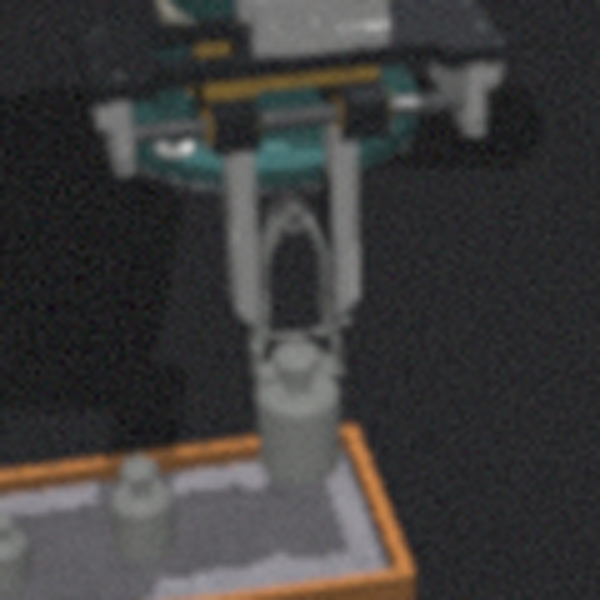

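```bash
python3 -m crank '[[0,0,0,0],[0,0,-0.02,0],[0,0,-0.04,0],[0,0,-0.06,0],[0,0,-0.07,0],[0,0,-0.07,0],[0,0,-0.07,0],[0,0,-0.06,0],[0,0,-0.04,0],[0,0,-0.02,0]]' 0.3245;  python3 - <<'E'
from h import *
import cv2
o=[]
for i in range(4):
    im,d=robot.snapshot("wrist"); o.append(round(float(robot.get_obs()["width"]),5))
print(o,robot.get_obs()["wrist_force"])
cv2.imwrite("pics/w11c.png",cv2.resize(im[205:260,225:325,::-1],None,fx=8,fy=8,interpolation=cv2.INTER_CUBIC))
E
```

```text
time: 17.35
tool_pos: [0.4575, -0.0519, 0.2194]
ee_rot: [3.141, -0.0, 0.027]
wrist_force: [-0.1, -0.1, -6.7]
width: 0.0319
[0.03207, 0.03233, 0.03231, 0.03241] [-0.24545154 -0.68091105 -5.66784403]
```

View pics/w11c.png

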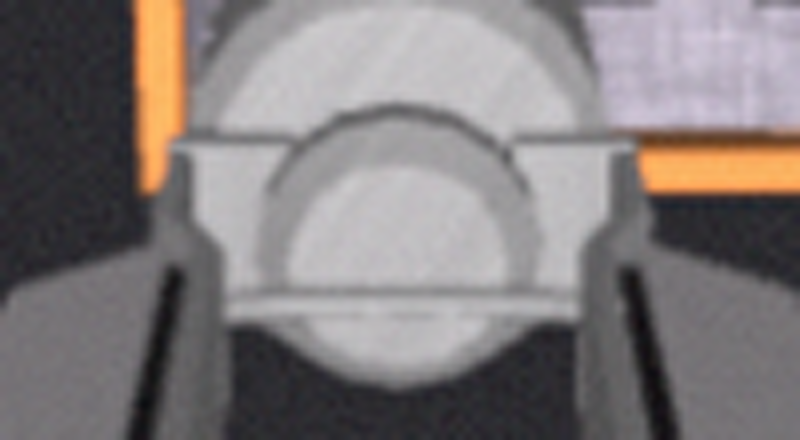

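```bash
python3 -m crank '[[0.021,-0.02,0,0],[0.021,-0.04,0,0],[0.021,-0.07,0,0],[0.021,-0.1,0,0],[0.021,-0.12,0,0],[0.021,-0.12,0,0],[0.021,-0.12,0,0],[0.021,-0.12,0,0],[0.021,-0.12,0,0],[0.021,-0.12,0,0]]'; python3 -m crank '[[0.02,-0.12,0,0],[0.02,-0.12,0,0],[0.02,-0.12,0,0],[0.02,-0.12,0,0],[0.02,-0.12,0,0],[0.02,-0.1,0,0],[0.02,-0.09,0,0],[0.02,-0.07,0,0],[0.02,-0.04,0,0],[0.02,-0.02,0,0]]'; python3 - <<'E'
from h import *
import cv2
o=[]
for i in range(2):
    im,d=robot.snapshot("wrist"); o.append(round(float(robot.get_obs()["width"]),5))
print(o,robot.get_obs()["wrist_force"],robot.get_obs()["tool_pos"])
cv2.imwrite("pics/w12.png",im[:,:,::-1])
im,d=robot.snapshot("scene")
cv2.imwrite("pics/s12c.png",cv2.resize(im[80:240,350:510,::-1],None,fx=3.7,fy=3.7,interpolation=cv2.INTER_CUBIC))
E
```

```text
time: 18.8
tool_pos: [0.4942, 0.1412, 0.2187]
ee_rot: [-3.141, 0.0, 0.028]
wrist_force: [1.2, -0.5, -6.0]
width: 0.0316
time: 20.05
tool_pos: [0.5298, 0.3243, 0.2187]
ee_rot: [3.141, 0.0, 0.026]
wrist_force: [-0.1, -0.4, -6.5]
width: 0.032
[0.03161, 0.03206] [ 0.18326153 -0.01096657 -5.68444209] [0.5300631  0.3240703  0.21868219]
```

View pics/w12.png

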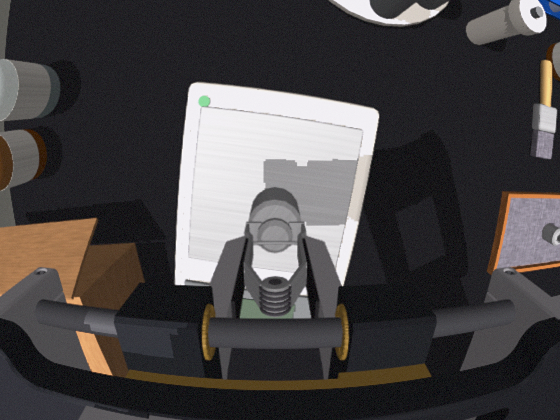

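View pics/s12c.png

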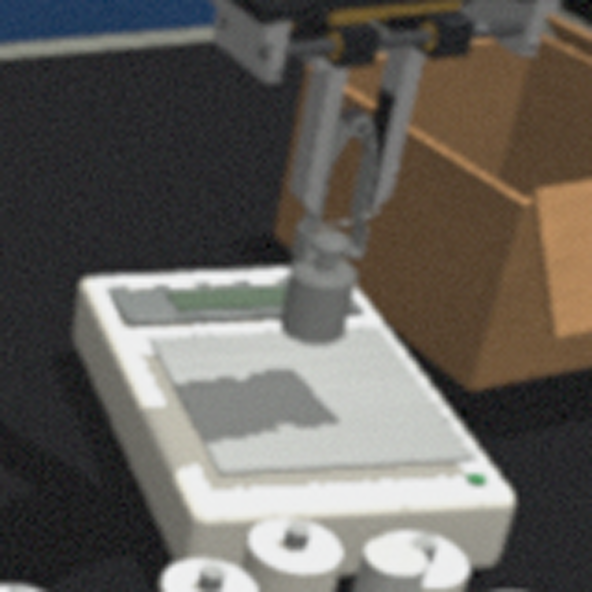

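```bash
python3 - <<'E'
from h import *
np.set_printoptions(precision=3,suppress=True)
print("pan",[plane("wrist",*q,.078) for q in ((203,107),(363,128),(188,258))])
d=np.load("pics/top0.npy"); p=robot.camera_params("top");T=p["world_from_camera"]
v,u=np.mgrid[0:420,0:560]
C=np.stack([(u-p["cx"])/p["fx"]*d,(v-p["cy"])/p["fy"]*d,d],-1)
W=(C@T[:3,:3].T+T[:3,3])[d>0]
m=(abs(W[:,0]-.53)<.09)&(abs(W[:,1]-.324)<.15)
print("max z near",W[m].max(0), "by y:",[(y,W[m&(abs(W[:,1]-y)<.02)][:,2].max()) for y in (.22,.26,.3,.34,.38,.42,.46)])
print("balance",W[m&(W[:,2]>.03)].min(0))
m=(abs(W[:,0]-.45)<.12)&(W[:,1]>.4)&(W[:,1]<.5)&(W[:,2]>.1);print("box",m.sum(), W[m].min(0) if m.any() else 0,W[m].max(0) if m.any() else 0)
E
```

```text
pan [array([0.617, 0.395, 0.078]), array([0.601, 0.239, 0.078]), array([0.459, 0.416, 0.078])]
max z near [0.62  0.474 0.089] by y: [(0.22, np.float64(0.08195838805179445)), (0.26, np.float64(0.08626055598931637)), (0.3, np.float64(0.08696212638576228)), (0.34, np.float64(0.08903780102859904)), (0.38, np.float64(0.08769976516075606)), (0.42, np.float64(0.08529805073676466)), (0.46, np.float64(0.009952664320334481))]
balance [0.44  0.214 0.03 ]
box 7 [0.331 0.499 0.101] [0.347 0.5   0.146]
```

The wrist view puts the pan centre at (0.530, 0.326), which agrees with the top view. No box or other obstacle is near the gripper. I lower 25 mm and then hold.

```bash
python3 -m crank '[[0,0,0.01,0],[0,0,0.02,0],[0,0,0.025,0],[0,0,0.025,0],[0,0,0.02,0],[0,0,0.015,0],[0,0,0.01,0],[0,0,0,0],[0,0,0,0],[0,0,0,0]]'; python3 - <<'E'
from h import *
import cv2
im,d=robot.snapshot("wrist"); o=robot.get_obs(); print(o["width"],o["wrist_force"],o["tool_pos"])
cv2.imwrite("pics/w13c.png",cv2.resize(im[195:275,215:335,::-1],None,fx=6.5,fy=6.5,interpolation=cv2.INTER_CUBIC))
im,d=robot.snapshot("scene")
cv2.imwrite("pics/s13c.png",cv2.resize(im[110:240,370:500,::-1],None,fx=4.5,fy=4.5,interpolation=cv2.INTER_CUBIC))
for z in (.098,.163): print(proj("scene",[.53,.3245,z]))
print(proj("scene",[.53,.3245,.078]))
E
```

```text
time: 21.45
tool_pos: [0.5296, 0.3242, 0.1941]
ee_rot: [-3.141, -0.0, 0.026]
wrist_force: [0.0, -0.5, -5.9]
width: 0.0321
0.032033686834887 [ 0.24893598  0.53781636 -5.94639263] [0.52954342 0.32420914 0.19405109]
(np.float64(432.15339459548636), np.float64(178.31965526157887))
(np.float64(437.37305464119197), np.float64(153.86051797157))
(np.float64(430.62138671743503), np.float64(185.49858850445577))
```

View pics/w13c.png

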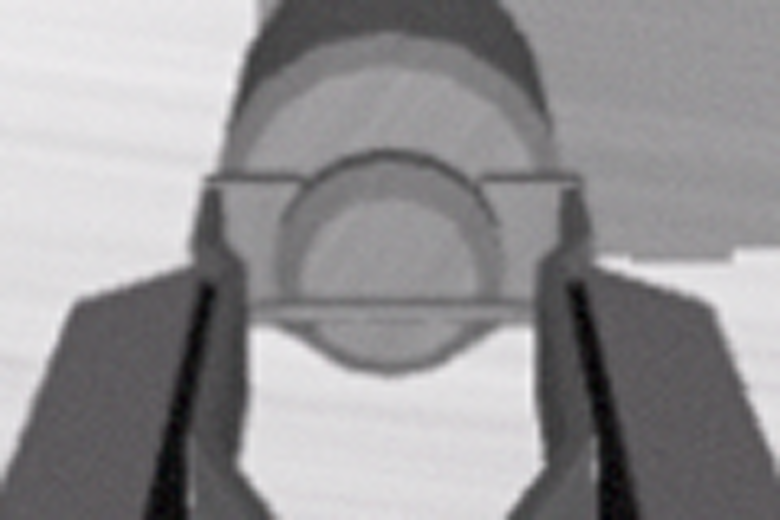

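View pics/s13c.png

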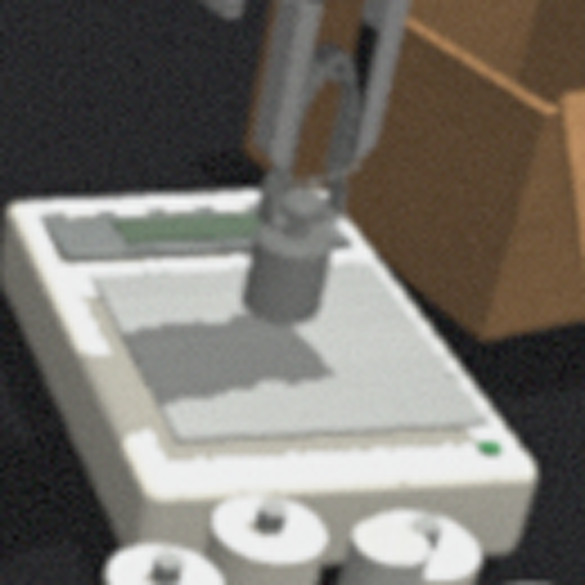

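Bottom of the weight is at about pixel (433,179) in scene, so its underside is about 20 mm over the pan. The gap in the wrist crop is 303 to 482, about 19 mm. I hold here.

```bash
for i in 1 2 3; do python3 -m crank '[[0,0,0,0],[0,0,0,0],[0,0,0,0],[0,0,0,0],[0,0,0,0],[0,0,0,0],[0,0,0,0],[0,0,0,0],[0,0,0,0],[0,0,0,0]]'; done; python3 - <<'E'
from h import *
import cv2
im,d=robot.snapshot("wrist"); o=robot.get_obs(); print(o["width"],o["wrist_force"],o["tool_pos"],abs(o["qvel"]).max())
cv2.imwrite("pics/w14c.png",cv2.resize(im[205:260,225:325,::-1],None,fx=8,fy=8,interpolation=cv2.INTER_CUBIC))
im,d=robot.snapshot("scene")
cv2.imwrite("pics/s14c.png",cv2.resize(im[110:240,370:500,::-1],None,fx=4.5,fy=4.5,interpolation=cv2.INTER_CUBIC))
E
```

```text
time: 22.8
tool_pos: [0.5295, 0.3242, 0.1938]
ee_rot: [3.142, -0.0, 0.027]
wrist_force: [-0.5, 0.0, -4.6]
width: 0.0318
time: 24.05
tool_pos: [0.5295, 0.3242, 0.1938]
ee_rot: [3.142, 0.0, 0.027]
wrist_force: [-1.0, -0.0, -5.9]
width: 0.0319
time: 25.3
tool_pos: [0.5295, 0.3242, 0.1938]
ee_rot: [3.142, -0.0, 0.026]
wrist_force: [-0.8, 0.1, -5.7]
width: 0.0323
0.03216909926601049 [ 0.56770604 -0.09159562 -6.49278198] [0.52948076 0.32418228 0.19385105] 0.0022460798021086623
```

View pics/w14c.png

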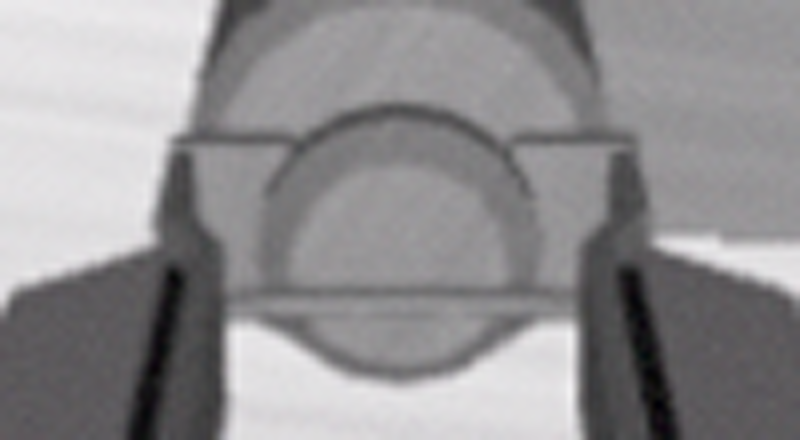

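View pics/s14c.png

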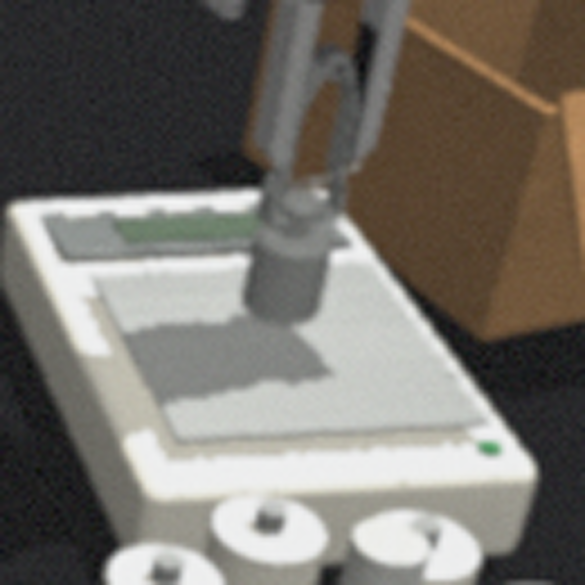

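The weight hangs still over the pan. Tips at crop 295 and 513 give a gap of about 18.8 mm, unchanged from before the hold. I hand in.

```bash
python3 -c "
from bench import robot
print(robot.close_job())"
```

```text
the job is handed in; nothing more can be done
None
```

I lifted the forceps out of the stand and hooked the tips under the 500 g weight's knob. I carried it to the pan, held it there for about 3.9 s and handed the job in at about 25.4 s with it still held.

What the last checks showed:
- **Tip gap:** the finger width stayed at 31.8–32.3 mm. The gap measured about 18.8–19 mm in the wrist picture, so slightly wider than the 18 mm mark but inside 15–21 mm. I checked the gap from the width and the pictures, not by finding the engraved ring at the arm's outer face.
- **Position:** the weight hung upright and still about 2 cm above the pan. It was within about 3 mm of the pan centre going by the tool position.
- **Load:** the wrist force read about 6 N downwards (single readings 4.6–6.5), which fits the forceps plus the weight.
- **Other objects:** I saw no contact with the balance or the other items. I took no final overhead picture to compare their positions with the start.

**Disagreement:** the wrist and top cameras differed by 2–3 mm in y. At the knob I went by the wrist view of the tips against the knob.

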